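# Flip up the work rest and stand the steel disc on it

### The job

Get the turned steel disc ready for gauging: swing the spring-loaded orange leg of the work rest up and over until it snaps past centre and locks, then take the grey steel disc from the bench and stand it flat in the middle of the leg's pad, and let go.

Things in the scene. Friction and masses are not known exactly. Their poses are not given: they have to be found in the camera images.
- stand: Base of the work rest: fixed green plate 170 (x) x 70 x 10 mm, spanning x -105 to +65 mm of its origin, which is on the bench below the leg's hinge. z up. Hinge axis: along y, 40 mm above the bench, between dark cheeks (top 53 mm up, 44 mm wide over pivot and springs). The folded leg points to -x of the base (towards the robot); swing it up and over towards +x.
- prop_leg (a joint): Orange leg's angle, rad: 0 folded (60 deg short of upright), 1.05 upright, 1.48 locked on its stop (25 deg past upright, pad level). Over-centre spring: pulls back to folded below 1.05, on to locked above; raising takes 6 N at the pad plus finger friction. The leg is a 16 x 14 mm fork with an orange pad plate 46 x 38 x 10 mm at its end, 38 mm along the hinge axis.
- pad_top (a point): Centre of the pad's black rubber face; z = its normal, y = hinge axis. Plate middle: 7 mm behind it, 85 mm from the hinge. Folded: plate on edge facing base -x, middle 74 mm to -x of the hinge, 82 mm above the bench; can be pinched from above across its 38 mm and turns and slips in the fingers (lags 10 to 20 mm). Locked: middle 36 mm to +x, face level 124 mm above the bench, axes as the base's.
- disc_center (a point): Centre (half-way up) of the grey turned steel disc, 36 mm in diameter, 14 mm high, about 0.09 kg, lying flat on the bench; z is its axis. Near it, at least 80 mm away centre to centre, lie a brass ring (41 mm across, 10 mm high) and a black ring (47 mm across, 13 mm high), which are not wanted.
Not all that is in view belongs to the job. What is shaped like the part that bears disc_center but blue is not meant.

How it is judged:
On the way:
1. the leg is locked: swung past centre and resting on its stop (value of joint prop_leg above 1.4 rad), for 0.3 s.
At the end, for the whole second after the job is handed in: The leg is locked past centre (joint above 1.4 rad) and the steel disc lies flat on its pad (within 10 degrees of level, its centre 3 to 11 mm above the pad face) with its centre within 15 mm of the middle of the pad (value of joint prop_leg above 1.4 rad and horizontal distance between disc_center and pad_top below 0.015 m and z of disc_center in the frame of pad_top between 0.003 and 0.011 m and angle between disc_center's own z axis and vertical below 0.17 rad); the robot touches nothing.
It also fails if it takes over 54 s, if anything falls off the work surface, if the arm or the gripper's body presses on something with over 40 N, if the wrist force passes 120 N, or if a joint passes its speed limit or range.

### The arm

A 6-joint arm with a two-finger parallel gripper is mounted at the origin on a cart in front of the work surface, level with it; the furniture and walls round the work are solid. World frame = base frame: x ahead of the robot, y to its left, z up, the work surface at z = 0. Lengths are in m, angles in rad, forces in N, time in s.
With the tool pointing down it reaches from about 0.425 to 0.925 m from the base axis. Payload 12.5 kg.
Tool frame: the origin (TCP) lies midway between the tips of the shut fingers; the grasp point (between the pads) lies 19 mm behind it; z points along the fingers, y is the line along which they close (so a half turn about z gives the same grasp; the last joint's range is limited). The gripper opens to 85 mm and grips with 20 to 120 N. Pads are 22 mm wide; open, the fingers measure 114 mm over their backs; the gripper's body (76 mm by 85 mm) begins 54 mm behind the grasp point. The pads swing forward as they close: fully open they stand 13 mm farther back than shut.
Start: joints at [-1.396, 0.491, 1.559, -0, 1.092, -0.106], TCP at [0.173, -0.601, 0.231] pointing down, gripper open.
Joint ranges: [-3.1, 3.1], [-0.84, 2.19], [0.05, 2.79], [-1.13, 4.28], [0.06, 2.93], [-2.69, 2.69]. Speed limits (rad/s): [2.22, 2.22, 2.79, 3.14, 3.14, 3.14].

### API

Orientations are given as a rotation vector (axis times angle).
In Python, from station import manip gives the robot as it stands. The module is installed in compiled form; this text tells all that it offers.
- The arm moves only by the tool move_arm, never from a script. Its argument "moves" is a list of rows, each a list of 7 numbers: the shift along the tool's x, y, z in mm, then the turn, a rotation vector about the tool's x, y, z in rad, then the gripper command: -1 is shut, 1 is fully open, values between are in proportion. A call has 1 to 20 rows; each row is the pose to reach, as a shift and turn from the pose commanded when the call began, along the tool's axes at that moment; what a row does not reach only later rows make up. A row lasts 1/12 s, in which the tool goes at most 41.7 mm and 7.16 degrees, less where a joint would pass 70% of its speed; a pose out of reach is approached as far as the arm can. A call with a gripper value outside its range is refused whole. The fingers move at their own pace and stop on an object; "squeeze" is the grip in N (left out, the last holds). Time passes only in rows, so rows that repeat a pose let the fingers close. It gives the time, the measured TCP pose, the force, the opening and the grip force at its end, in the units of the state.
- manip.observe(): the state, without advancing time (a new reading comes with each control period).
- manip.grab_frame(name): name is "side" or "top" or "wrist"; returns the picture (420x560x3 uint8, red, green, blue); there is no depth.
- manip.camera_params(name): a dict with "camera_matrix" (3x3 intrinsics, pixels), "xyz" and "attitude" of the camera in the world. Camera axes: x right, y up, looking along -z (the intrinsics and any distortion apply to the point x, -y, -z); pixel columns grow to the right and rows downward; lengths in m; the calibration is good to about 2 mm. A picture is of the moment at which its call begins: read the wrist's pose just before it. camera_params takes no time and is no camera call; for the wrist camera it gives the pose at the moment of the call.
- manip.hand_in(): hands the job in; it is judged then, once.
Trained networks look in the newest picture that a camera, given by its name, has taken for a name from the list of things; names that differ only in an ending like _2 or _b are one class to them, and where a whole thing is asked for, a point or a joint stands for the part that bears it (a point fixed in the world has none). Each returns a list of dicts, best first, with "confidence" (0 to 1); they miss things now and then, are a little off and sometimes report something else, mostly with a low value. They report only what shows in the picture. A call takes as long as a camera call. They do not tell look-alikes from the thing itself.
- manip.search_frame(query, camera): "rect" ([left, top, right, bottom] as shares, 0 to 1, of the picture: columns of its width, rows of its height, round what is visible of it).
- manip.masks_of(query, camera): "mask" (420x560 bool, what is visible of it) and "rect" ([left, top, right, bottom] as shares, 0 to 1, of the picture: columns of its width, rows of its height, round what is visible of it).
The state is a dict: "time": time; "joints": joint angles; "joint_vel": joint speeds; "joint_efforts": joint torques, N m; "position": TCP position; "tool_rot": TCP orientation; "ft_force": force on the tool from outside, world axes, zero at the start; "torque": the same for the moment, N m; "width": finger opening in m; "gripper_force": force on a finger pad.
Only numpy, scipy, OpenCV 4.12 (cv2) and the standard library are available. Lean on these libraries where they do the work, as an engineer would, in place of code of your own. Each camera call takes 0.05 s, during which the arm holds its last target. There are 200 camera calls.

## Working session

There is one attempt and no reset: what is moved stays moved. The work goes in short steps, Python scripts to look and compute and a tool call to move; the robot and the scene stay as the last step left them, time stands still between calls to the robot, and variables do not carry over. Pictures are saved under pics/ and viewed, at most 10 in all, crops included, and the job is handed in when it is done.

Besides the shell and the picture viewer there is one more tool, called after "Emit:" as name(argument=value, ...), one argument or row to a line, values as JSON. move_arm: Moves the arm, as the interface text tells. Its arguments: {"type":"object","properties":{"moves":{"type":"array"},"squeeze":{"type":"number"}},"required":["moves"]}

```bash
mkdir -p pics; cat > h.py <<'E'
import numpy as np, cv2
from station import manip
from scipy.spatial.transform import Rotation as R
def cam(n):
    p=manip.camera_params(n); a=np.array(p["attitude"],float)
    r=a if a.shape==(3,3) else (R.from_rotvec(a).as_matrix() if a.size==3 else R.from_quat(a).as_matrix())
    return np.array(p["camera_matrix"]),np.array(p["xyz"]),r,p
def pix2w(n,u,v,z,c=None):
    K,t,r,_=c or cam(n)
    d=np.linalg.inv(K)@[u,v,1]; d=r@(d*[1,-1,-1]); return t+d*(z-t[2])/d[2]
def w2pix(n,P,c=None):
    K,t,r,_=c or cam(n)
    q=(np.asarray(P)-t)@r; q=q*[1,-1,-1]; q=q@K.T; return q[...,:2]/q[...,2:]
def snap(n,f):
    im=manip.grab_frame(n); cv2.imwrite(f,im[...,::-1]); return im
E
python3 - <<'E'
from h import *
s=manip.observe();print(s)
for n in("top","side","wrist"): print(n,cam(n)[3])
a=snap("top","pics/t0.png")
for q in("disc_center","stand","prop_leg"):
    for d in manip.masks_of(q,"top")[:4]:
        ys,xs=np.nonzero(d["mask"]); print(q,d["confidence"],np.round(np.array(d["rect"])*[560,420,560,420]),xs.mean(),ys.mean())
b=snap("side","pics/s0.png")
E
```

```text
{'time': 0.0, 'joints': array([-1.39562260e+00,  4.91610062e-01,  1.55945751e+00,  4.35366478e-06,
        1.09169221e+00, -1.05574938e-01]), 'joint_vel': array([-0.00150605, -0.00063027,  0.00067876,  0.00025981, -0.00119242,
       -0.00013938]), 'joint_efforts': array([-1.24672853e-03, -6.18457317e+01, -2.61598974e+01, -9.51516131e-05,
        4.08412860e-03,  2.32157350e-05]), 'position': array([ 0.17317022, -0.60029584,  0.23069359]), 'tool_rot': array([-3.10953634e+00, -4.39385752e-01,  5.77009602e-05]), 'ft_force': array([ 0.02764091,  1.10300478, -0.32408066]), 'torque': array([ 0.0024326 , -0.01130645,  0.00393727]), 'gripper_force': 0.0, 'width': 0.08515086498456911}
top {'camera_matrix': array([[512.07738457,   0.        , 290.66225145],
       [  0.        , 512.07738457, 208.592571  ],
       [  0.        ,   0.        ,   1.        ]]), 'xyz': array([ 0.43027357, -0.23288677,  0.96942045]), 'attitude': array([ 0.07158583, -0.04959809, -1.60035149])}
side {'camera_matrix': array([[396.14300677,   0.        , 274.37962532],
       [  0.        , 396.14300677, 215.40399565
[... 351 characters left out ...]
xyz': array([ 0.24432501, -0.58205588,  0.37417068]), 'attitude': array([-0.2472256 ,  0.18840742, -1.28061833])}
disc_center 0.76 [290. 260. 312. 279.] 300.22549019607845 269.1732026143791
disc_center 0.7 [301. 187. 317. 207.] 306.7661870503597 196.0359712230216
disc_center 0.65 [234. 180. 253. 228.] 244.761797752809 213.3438202247191
disc_center 0.59 [328. 236. 347. 255.] 338.6140350877193 243.6701754385965
stand 0.91 [226. 149. 276. 244.] 251.4547123623011 197.43237454100367
stand 0.35 [232. 180. 255. 232.] 245.12689393939394 212.4185606060606
prop_leg 0.76 [235. 183. 257. 229.] 245.15720524017468 213.41048034934497
prop_leg 0.72 [226. 151. 276. 247.] 251.37081339712918 197.52093301435406
```

View pics/t0.png

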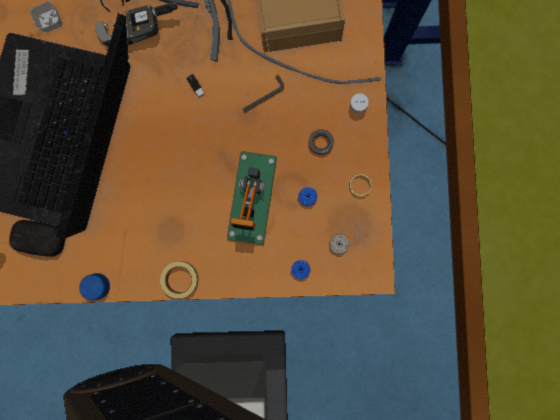

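View pics/s0.png

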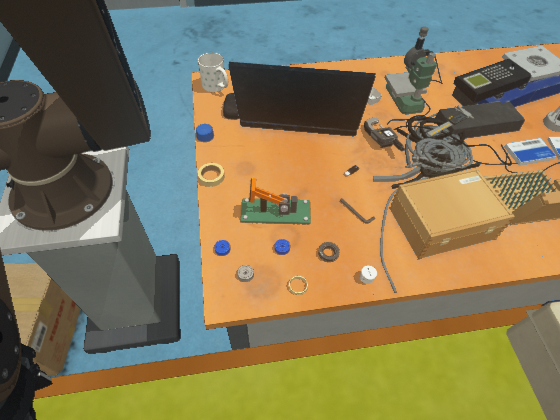

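Top view: the stand is at (252,197) with its folded leg pointing down (towards the robot). The candidates are grey disc (339,244), blue look-alikes (308,197) and (301,270), brass ring (360,185) and black ring (321,142). The grey one fits. I'll measure and check it in a crop.

```bash
python3 - <<'E'
from h import *
im=cv2.imread("pics/t0.png"); 
h=cv2.cvtColor(im,cv2.COLOR_BGR2HSV)
c=cam("top")
m=((h[...,0]>60)&(h[...,0]<95)&(h[...,1]>100)).astype(np.uint8); m[:140]=0;m[250:]=0;m[:,:220]=0;m[:,285:]=0
pts=np.argwhere(m)[:,::-1].astype(np.float32)
W=np.array([pix2w("top",u,v,.01,c)[:2] for u,v in pts],np.float32)
r=cv2.minAreaRect(W*1000);print("stand rect",r,cv2.boxPoints(r))
for u,v in((338.8,244),(308,197),(301,270),(360,185),(321,142)): print(u,v,pix2w("top",u,v,.014,c))
cs=cam("side")
for u,v in((245.5,272.5),(282.5,246)): print("side",pix2w("side",u,v,.01,cs))
s=cv2.imread("pics/s0.png")
A=cv2.resize(im[140:290,215:375],None,fx=2.5,fy=2.5,interpolation=3)
B=cv2.resize(s[165:315,200:360],None,fx=2.5,fy=2.5,interpolation=3)
cv2.imwrite("pics/c0.png",np.hstack([A,B]))
E
```

```text
stand rect ((527.7891235351562, -147.8427276611328), (65.73493194580078, 165.19287109375), 79.6956558227539) [[ 440.6456  -165.4055 ]
 [ 603.1742  -194.95467]
 [ 614.9326  -130.27995]
 [ 452.40405 -100.73079]]
338.8 244 [ 0.43525939 -0.30814459  0.014     ]
308 197 [ 0.52478906 -0.2537881   0.014     ]
301 270 [ 0.38930257 -0.23641047  0.014     ]
360 185 [ 0.54431812 -0.3518963   0.014     ]
321 142 [ 0.62832618 -0.2817052   0.014     ]
side [ 0.43624554 -0.30975128  0.01      ]
side [ 0.52787243 -0.25460644  0.01      ]
```

View pics/c0.png

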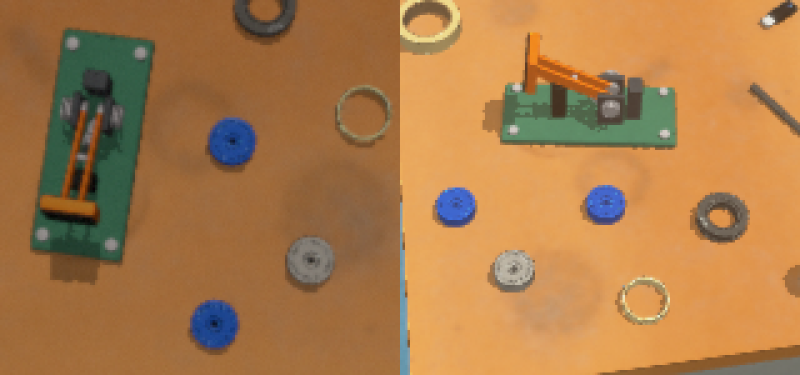

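The crop confirms it: the grey disc is between the two blue look-alikes, and its position agrees in both cameras at about (0.4355, -0.309). Next I'll work out the approach to the pad.

```bash
cat >> h.py <<'E'
YAW=np.radians(-10.3); EX=np.array([np.cos(YAW),np.sin(YAW),0]); EY=np.array([-EX[1],EX[0],0]); O=np.array([.5475,-.1514,0])
def delta(P,head=YAW):
    s=manip.observe(); r=R.from_rotvec(s["tool_rot"])
    x=np.array([np.cos(head),np.sin(head),0]); z=np.array([0,0,-1.]); t=R.from_matrix(np.c_[x,np.cross(z,x),z])
    print("t",round(s["time"],2),"pos",s["position"].round(4),"F",s["ft_force"].round(1),"w",round(s["width"],4))
    print("shift mm",(r.inv().apply(np.asarray(P)-s["position"])*1000).round(1),"turn",(r.inv()*t).as_rotvec().round(4))
E
python3 - <<'E'
from h import *
c=cam("top")
p=O-.074*EX; 
print("pad mid",p, "pred pixel plate middle",w2pix("top",p+[0,0,.082]),"top edge",w2pix("top",p+[0,0,.105]+.019*EY),w2pix("top",p+[0,0,.105]-.019*EY))
im=cv2.imread("pics/t0.png");h=cv2.cvtColor(im,cv2.COLOR_BGR2HSV)
print(im[223,236:258].tolist())
delta(p+[0,0,.20])
E
```

```text
pad mid [ 0.47469251 -0.13816864  0.        ] pred pixel plate middle [243.10279244 223.89474239] top edge [230.57122248 221.5926043 ] [252.71946468 224.92812497]
[[17, 81, 151], [22, 85, 156], [25, 89, 157], [22, 92, 158], [24, 93, 160], [26, 96, 161], [26, 97, 163], [30, 100, 166], [30, 99, 164], [28, 98, 164], [30, 100, 164], [29, 99, 163], [30, 100, 164], [32, 102, 165], [34, 102, 165], [30, 102, 163], [28, 87, 159], [15, 53, 102], [40, 65, 69], [63, 87, 52], [71, 93, 54], [70, 94, 51]]
t 0.25 pos [ 0.1732 -0.6004  0.2311] F [-0.4 -0.1  0.8] w 0.0854
shift mm [ 417.8 -360.6   31.2] turn [-5.000e-04  1.000e-04  4.606e-01]
```

Emit:
move_arm(
  moves=[
    [15, -13, 1, 0, 0, 0.01, 1],
    [40, -35, 3, 0, 0, 0.05, 1],
    [70, -60, 5, 0, 0, 0.09, 1],
    [100, -86, 7, 0, 0, 0.13, 1],
    [130, -112, 10, 0, 0, 0.17, 1],
    [160, -138, 12, 0, 0, 0.21, 1],
    [190, -164, 14, 0, 0, 0.25, 1],
    [220, -190, 16, 0, 0, 0.29, 1],
    [250, -216, 19, 0, 0, 0.33, 1],
    [280, -242, 21, 0, 0, 0.36, 1],
    [310, -268, 23, 0, 0, 0.39, 1],
    [340, -294, 25, 0, 0, 0.42, 1],
    [370, -320, 27, 0, 0, 0.44, 1],
    [395, -341, 29, 0, 0, 0.46, 1],
    [410, -354, 31, 0, 0, 0.46, 1],
    [418, -361, 31, 0, 0, 0.46, 1],
    [418, -361, 31, 0, 0, 0.46, 1],
    [418, -361, 31, 0, 0, 0.46, 1],
  ],
)

```text
time: 1.75
position: [0.4747, -0.138, 0.2003]
tool_rot: [3.129, -0.28, -0.0]
ft_force: [-0.3, -0.7, 0.0]
width: 0.0852
gripper_force: 0.0
```

```bash
python3 - <<'E'
from h import *
p=O-.074*EX
snap("wrist","pics/w1.png")
print("pred top edge ends",w2pix("wrist",np.array([p+[0,0,.105]+.019*EY,p+[0,0,.105]-.019*EY])))
delta(p+[0,0,.066])
E
```

```text
pred top edge ends [[248.85246429 215.88930607]
 [294.38311863 215.89210507]]
t 1.8 pos [ 0.4744 -0.1385  0.2003] F [-0.5 -0.5  0.3] w 0.085
shift mm [  0.2  -0.5 134.3] turn [0.0003 0.0001 0.0004]
```

View pics/w1.png

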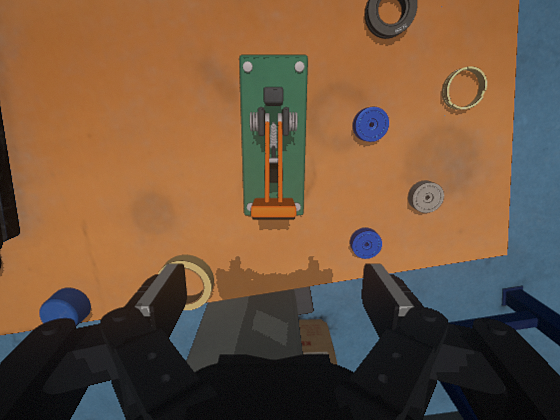

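Wrist view: the pad's top edge spans cols 250–296 near row 210, against a prediction of 249–294, so the aim is good. Now I'll descend and pinch.

Emit:
move_arm(
  moves=[
    [0, 0, 20, 0, 0, 0, 1],
    [0, 0, 45, 0, 0, 0, 1],
    [0, 0, 70, 0, 0, 0, 1],
    [0, 0, 95, 0, 0, 0, 1],
    [0, 0, 115, 0, 0, 0, 1],
    [0, 0, 128, 0, 0, 0, 1],
    [0, 0, 134, 0, 0, 0, 1],
    [0, 0, 134, 0, 0, 0, 1],
    [0, 0, 134, 0, 0, 0, -1],
    [0, 0, 134, 0, 0, 0, -1],
    [0, 0, 134, 0, 0, 0, -1],
    [0, 0, 134, 0, 0, 0, -1],
    [0, 0, 134, 0, 0, 0, -1],
    [0, 0, 134, 0, 0, 0, -1],
    [0, 0, 134, 0, 0, 0, -1],
    [0, 0, 134, 0, 0, 0, -1],
  ],
  squeeze=50,
)

```text
time: 3.13
position: [0.4751, -0.1377, 0.0672]
tool_rot: [3.129, -0.281, 0.002]
ft_force: [-1.4, 2.4, 7.4]
width: 0.0373
gripper_force: 49.0
```

Emit:
move_arm(
  moves=[
    [4, 0, -6, 0, 0, 0, -1],
    [8, 0, -12, 0, 0, 0, -1],
    [13, 0, -18, 0, 0, 0, -1],
    [19, 0, -23, 0, 0, 0, -1],
    [25, 0, -27, 0, 0, 0, -1],
    [31, 0, -31, 0, 0, 0, -1],
    [38, 0, -35, 0, 0, 0, -1],
    [44, 0, -37, 0, 0, 0, -1],
    [52, 0, -40, 0, 0, 0, -1],
    [59, 0, -41, 0, 0, 0, -1],
    [66, 0, -42, 0, 0, 0, -1],
    [74, 0, -42, 0, 0, 0, -1],
    [81, 0, -42, 0, 0, 0, -1],
    [88, 0, -41, 0, 0, 0, -1],
    [88, 0, -41, 0, 0, 0, -1],
  ],
)

```text
time: 4.38
position: [0.563, -0.1535, 0.1082]
tool_rot: [3.129, -0.281, 0.003]
ft_force: [-3.1, 4.5, 2.1]
width: 0.0368
gripper_force: 51.0
```

```bash
python3 - <<'E'
from h import *
a=snap("wrist","/tmp/a.png");b=snap("side","/tmp/b.png")
B=cv2.resize(b[120:260,180:350],(510,420),interpolation=3)
cv2.imwrite("pics/w2.png",np.hstack([cv2.resize(a,(280,420)),B])[...,::-1])
delta([0,0,0])
E
```

```text
t 4.48 pos [ 0.5624 -0.1534  0.1083] F [-2.   4.9 -0.9] w 0.0373
shift mm [-580.9  -50.8  107.3] turn [-0.     -0.0017  0.0007]
```

View pics/w2.png

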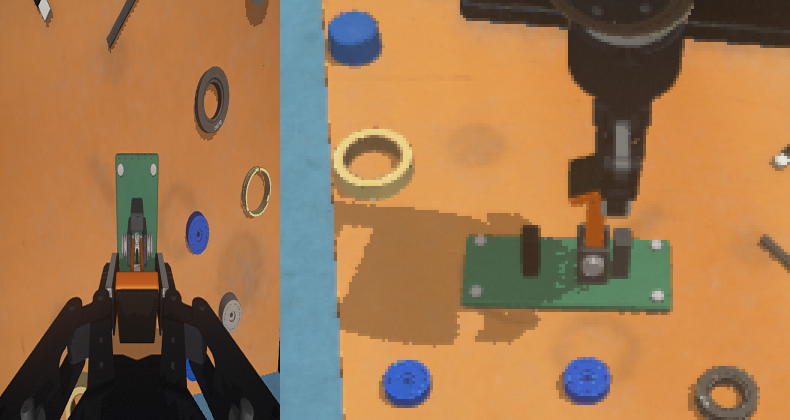

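The leg is about upright and still pinched between the fingers (crop around (590,215)). I'll carry on past centre.

Emit:
move_arm(
  moves=[
    [7, 0, 1, 0, 0, 0, -1],
    [14, 0, 3, 0, 0, 0, -1],
    [21, 0, 7, 0, 0, 0, -1],
    [28, 0, 10, 0, 0, 0, -1],
    [34, 0, 12, 0, 0, 0, -1],
    [39, 0, 14, 0, 0, 0, -1],
    [39, 0, 14, 0, 0, 0, -1],
    [39, 0, 14, 0, 0, 0, -1],
  ],
)

```text
time: 5.15
position: [0.5996, -0.16, 0.0942]
tool_rot: [-3.128, 0.282, 0.002]
ft_force: [-7.8, 5.8, 2.2]
width: 0.0368
gripper_force: 50.6
```

Emit:
move_arm(
  moves=[
    [0, 0, 0, 0, 0, 0, 0.2],
    [0, 0, 0, 0, 0, 0, 1],
    [0, 0, 0, 0, 0, 0, 1],
    [0, 0, 0, 0, 0, 0, 1],
    [0, 0, 0, 0, 0, 0, 1],
    [0, 0, 0, 0, 0, 0, 1],
    [0, 0, -12, 0, 0, 0, 1],
    [0, 0, -35, 0, 0, 0, 1],
    [0, 0, -65, 0, 0, 0, 1],
    [-10, 0, -95, 0, 0, 0, 1],
    [-20, 0, -110, 0, 0, 0, 1],
    [-20, 0, -110, 0, 0, 0, 1],
    [-20, 0, -110, 0, 0, 0, 1],
  ],
)

```text
time: 6.23
position: [0.5802, -0.157, 0.2048]
tool_rot: [3.128, -0.281, 0.004]
ft_force: [0.5, 0.2, -0.3]
width: 0.0854
gripper_force: 0.0
```

```bash
python3 - <<'E'
from h import *
c=cam("wrist"); a=snap("wrist","/tmp/a.png"); b=snap("side","/tmp/b.png")
q=O+.036*EX-0*EY+[0,0,.124]
cor=[q+i*.023*EX+j*.019*EY for i in(-1,1) for j in(-1,1)]
pp=w2pix("wrist",np.array(cor),c); print(pp.round(1)); 
for u,v in w2pix("side",np.array(cor)): b[int(round(v)),int(round(u))]=[255,0,255]
B=cv2.resize(b[120:260,180:350],(510,420),interpolation=0)
u,v=w2pix("wrist",q,c).astype(int); print(u,v)
A=a.copy()
for x,y in pp.round().astype(int): A[y,x]=[255,0,255]
A=cv2.resize(A[v-105:v+105,max(0,u-70):u+70],(280,420),interpolation=0)
cv2.imwrite("pics/w3.png",np.hstack([A,B])[...,::-1])
D=np.array([.4355,-.3088,0])
delta(D+[0,0,.15]); print(D)
E
```

```text
[[296.  245.6]
 [248.9 245.6]
 [297.2 189.7]
 [247.5 189.7]]
272 218
t 6.33 pos [ 0.5801 -0.1569  0.2028] F [ 0.1 -0.3 -0.2] w 0.0855
shift mm [-115.2  175.3   52.9] turn [-0.      0.0006  0.0005]
[ 0.4355 -0.3088  0.    ]
```

View pics/w3.png

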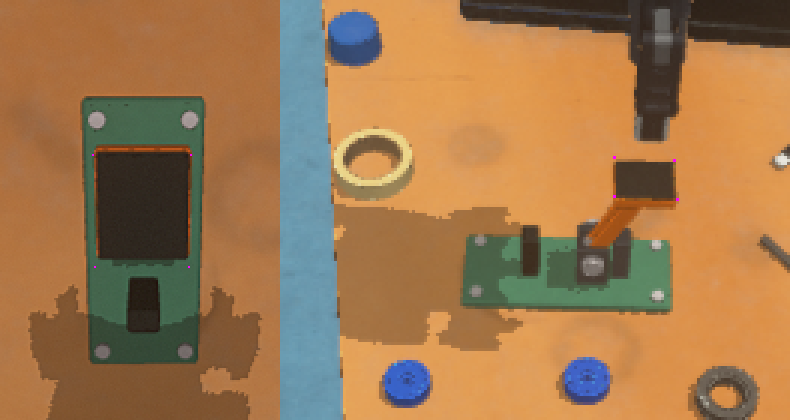

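The leg is locked: the pad is level in the side view and matches the predicted corners to about 2 mm. The pad centre is about 38 mm to +x of the hinge. Next, the disc.

Emit:
move_arm(
  moves=[
    [-8, 12, 0, 0, 0, 0, 1],
    [-20, 32, 0, 0, 0, 0, 1],
    [-35, 55, 4, 0, 0, 0, 1],
    [-50, 78, 10, 0, 0, 0, 1],
    [-65, 100, 20, 0, 0, 0, 1],
    [-80, 122, 30, 0, 0, 0, 1],
    [-95, 145, 40, 0, 0, 0, 1],
    [-107, 163, 48, 0, 0, 0, 1],
    [-113, 172, 53, 0, 0, 0, 1],
    [-115, 175, 53, 0, 0, 0, 1],
    [-115, 175, 53, 0, 0, 0, 1],
    [-115, 175, 53, 0, 0, 0, 1],
  ],
)

```text
time: 7.33
position: [0.4363, -0.3084, 0.1505]
tool_rot: [3.129, -0.281, 0.0]
ft_force: [0.4, -0.1, -0.2]
width: 0.0855
gripper_force: 0.0
```

```bash
python3 - <<'E'
from h import *
c=cam("wrist"); a=snap("wrist","pics/w4.png")
D=np.array([.4355,-.3088,.014]); print("pred",w2pix("wrist",D,c))
for d in manip.masks_of("disc_center","wrist")[:4]:
    ys,xs=np.nonzero(d["mask"]); u,v=xs.mean(),ys.mean()
    print(d["confidence"],u,v,pix2w("wrist",u,v,.012,c).round(4),a[int(v)-6,int(u)-8])
delta([.4355,-.3088,.001])
E
```

```text
pred [272.93961374 204.17937463]
0.93 195.2403846153846 115.03328402366864 [ 0.5286 -0.2551  0.012 ] [ 50  78 160]
0.61 273.87722772277226 200.8960396039604 [ 0.4381 -0.3102  0.012 ] [152 139 129]
0.58 211.80506091846297 254.36551077788192 [ 0.3938 -0.2375  0.012 ] [ 59  77 153]
t 7.43 pos [ 0.4365 -0.3081  0.1506] F [ 0.4 -0.3  0.2] w 0.0855
shift mm [ -1.    0.9 149.6] turn [ 0.0004 -0.0006  0.0017]
```

View pics/w4.png

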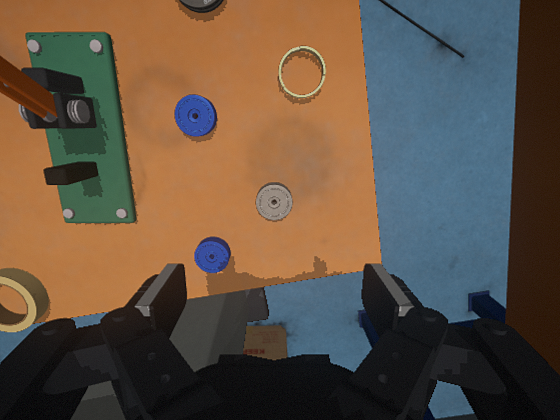

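The wrist view shows the grey disc at (274,202), within 2 mm of plan, with clearance for the fingers. Descending to grip it.

Emit:
move_arm(
  moves=[
    [1, 1, 15, 0, 0, 0, 1],
    [1, 1, 40, 0, 0, 0, 1],
    [1, 1, 65, 0, 0, 0, 1],
    [1, 1, 90, 0, 0, 0, 1],
    [1, 1, 112, 0, 0, 0, 1],
    [1, 1, 130, 0, 0, 0, 1],
    [1, 1, 142, 0, 0, 0, 1],
    [1, 1, 148, 0, 0, 0, 1],
    [1, 1, 148, 0, 0, 0, 1],
    [1, 1, 148, 0, 0, 0, 1],
    [1, 1, 148, 0, 0, 0, -1],
    [1, 1, 148, 0, 0, 0, -1],
    [1, 1, 148, 0, 0, 0, -1],
    [1, 1, 148, 0, 0, 0, -1],
    [1, 1, 148, 0, 0, 0, -1],
    [1, 1, 148, 0, 0, 0, -1],
    [1, 1, 148, 0, 0, 0, -1],
    [1, 1, 148, 0, 0, 0, -1],
  ],
  squeeze=40,
)

```text
time: 8.93
position: [0.4367, -0.3099, 0.0031]
tool_rot: [3.128, -0.281, 0.001]
ft_force: [-1.2, -0.0, 8.6]
width: 0.033
gripper_force: 39.1
```

The opening of 33 mm is a bit less than the expected 36. I'll lift slightly and check the disc in the grip.

Emit:
move_arm(
  moves=[
    [0, 0, -5, 0, 0, 0, -1],
    [0, 0, -15, 0, 0, 0, -1],
    [0, 0, -30, 0, 0, 0, -1],
    [0, 0, -50, 0, 0, 0, -1],
    [0, 0, -70, 0, 0, 0, -1],
    [0, 0, -90, 0, 0, 0, -1],
    [0, 0, -110, 0, 0, 0, -1],
    [0, 0, -130, 0, 0, 0, -1],
    [0, 0, -150, 0, 0, 0, -1],
    [0, 0, -170, 0, 0, 0, -1],
    [0, 0, -182, 0, 0, 0, -1],
    [0, 0, -190, 0, 0, 0, -1],
    [0, 0, -190, 0, 0, 0, -1],
  ],
)

```text
time: 10.02
position: [0.4368, -0.31, 0.1943]
tool_rot: [3.127, -0.281, 0.004]
ft_force: [-0.1, 0.1, 0.3]
width: 0.0328
gripper_force: 40.0
```

```bash
python3 - <<'E'
from h import *
a=manip.grab_frame("wrist"); b=manip.grab_frame("side")
s=manip.observe();P=s["position"]
u,v=w2pix("side",P).astype(int); print(u,v, w2pix("wrist",P))
x,y=w2pix("wrist",P).astype(int)
A=cv2.resize(a[max(0,y-90):y+90,x-90:x+90],(400,400),interpolation=3)
B=cv2.resize(b[max(0,v-50):v+50,u-50:u+50],(400,400),interpolation=3)
cv2.imwrite("pics/w5.png",np.hstack([A,B])[...,::-1])
delta(O+.037*EX+[0,0,.19])
E
```

```text
240 225 [271.12518267 269.54907879]
t 10.12 pos [ 0.4363 -0.3096  0.1922] F [-0.3 -0.7 -1.7] w 0.033
shift mm [ 118.2 -175.5    2.2] turn [0.     0.     0.0005]
```

View pics/w5.png

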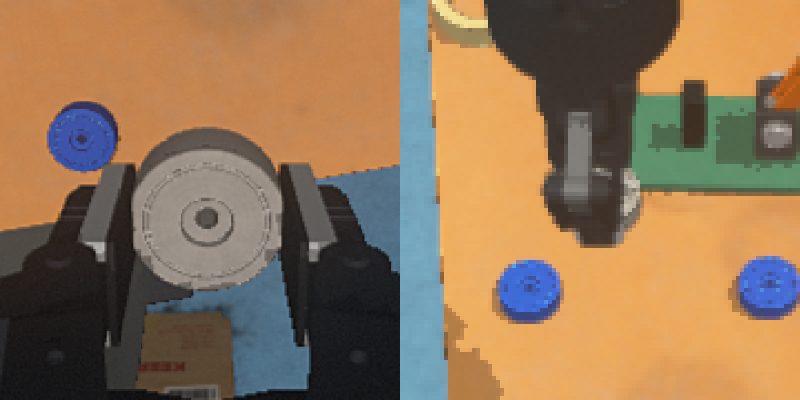

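```bash
python3 - <<'E'
from h import *
from scipy.optimize import least_squares
s=manip.observe();P=s["position"];c=cam("wrist")
t0=w2pix("wrist",P,c).astype(int)
f=lambda x,y:(np.array([x,y])*.45+t0-90)
# top-face extremes read in the crop: left,right,bottom,top
obs=np.array([f(133,205)[0],f(282,205)[0],f(205,289)[1],f(205,153)[1]])
th=np.linspace(0,2*np.pi,200)
for h in(.006,.010,.014):
    def pr(p):
        tx=p[2]; C=P+[0,0,h]+p[0]*EX+p[1]*EY
        ex=EX*np.cos(tx)+np.array([0,0,np.sin(tx)])
        q=w2pix("wrist",C+p[3]*(np.outer(np.cos(th),ex)+np.outer(np.sin(th),EY)),c)
        return np.array([q[:,0].min(),q[:,0].max(),q[:,1].max(),q[:,1].min()])
    r=least_squares(lambda p:pr(p)-obs,[0,0,0,.018],x_scale=[.01,.01,.1,.01])
    print(h,(r.x*[1000,1000,57.3,1000]).round(1),r.cost)
E
```

```text
0.006 [-2.4 -1.7 -2.1 17.2] 1.0501316370302109e-26
0.01 [-0.2 -1.7 -2.1 16.7] 2.4233807008389483e-27
0.014 [ 2.  -1.7 -2.1 16.2] 1.9790942390184744e-26
```

The disc is level (about 2° tilt) and centred in the grip; its apparent radius of 16.7 mm accounts for the 33 mm opening. Carrying it to the pad.

Emit:
move_arm(
  moves=[
    [4, -6, 0, 0, 0, 0, -1],
    [12, -18, 0, 0, 0, 0, -1],
    [22, -33, 0, 0, 0, 0, -1],
    [33, -49, 0, 0, 0, 0, -1],
    [44, -65, 0, 0, 0, 0, -1],
    [55, -82, 0, 0, 0, 0, -1],
    [66, -98, 0, 0, 0, 0, -1],
    [77, -114, 0, 0, 0, 0, -1],
    [88, -131, 0, 0, 0, 0, -1],
    [98, -146, 0, 0, 0, 0, -1],
    [107, -159, 0, 0, 0, 0, -1],
    [113, -168, 0, 0, 0, 0, -1],
    [117, -174, 0, 0, 0, 0, -1],
    [118, -175, 0, 0, 0, 0, -1],
    [118, -175, 0, 0, 0, 0, -1],
    [118, -175, 0, 0, 0, 0, -1],
  ],
)

```text
time: 11.45
position: [0.5835, -0.159, 0.1921]
tool_rot: [3.129, -0.282, -0.001]
ft_force: [-0.6, -0.3, -1.1]
width: 0.0334
gripper_force: 40.0
```

```bash
python3 - <<'E'
from h import *
b=manip.grab_frame("side"); 
q=O+.037*EX+[0,0,.124]; u,v=w2pix("side",q).astype(int)
cv2.imwrite("pics/w6.png",cv2.resize(b[v-60:v+40,u-50:u+50],(500,500),interpolation=3)[...,::-1])
delta(O+.037*EX+[0,0,.128])
E
```

```text
t 11.5 pos [ 0.5834 -0.1591  0.1922] F [ 0.1 -0.  -0.5] w 0.0331
shift mm [ 0.3 -1.2 64.2] turn [ 0.0002  0.0003 -0.    ]
```

View pics/w6.png

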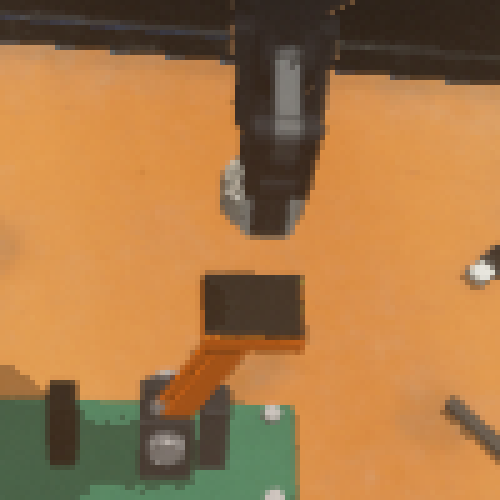

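In the side view the disc is above the pad and, along the tool's lean, lines up with the pad centre (about col 254). Lowering gently.

Emit:
move_arm(
  moves=[
    [0, -1, 8, 0, 0, 0, -1],
    [0, -1, 20, 0, 0, 0, -1],
    [0, -1, 32, 0, 0, 0, -1],
    [0, -1, 42, 0, 0, 0, -1],
    [0, -1, 50, 0, 0, 0, -1],
    [0, -1, 56, 0, 0, 0, -1],
    [0, -1, 59, 0, 0, 0, -1],
    [0, -1, 61, 0, 0, 0, -1],
    [0, -1, 62, 0, 0, 0, -1],
    [0, -1, 63, 0, 0, 0, -1],
    [0, -1, 63, 0, 0, 0, -1],
    [0, -1, 63, 0, 0, 0, -1],
  ],
)

```text
time: 12.5
position: [0.5841, -0.1577, 0.1296]
tool_rot: [3.129, -0.281, 0.001]
ft_force: [-0.8, -0.4, -0.9]
width: 0.033
gripper_force: 40.0
```

Emit:
move_arm(
  moves=[
    [0, 0, 1, 0, 0, 0, -1],
    [0, 0, 2, 0, 0, 0, -1],
    [0, 0, 2, 0, 0, 0, -1],
  ],
)

```text
time: 12.75
position: [0.584, -0.1576, 0.1272]
tool_rot: [3.129, -0.281, -0.0]
ft_force: [-0.2, -0.8, -1.7]
width: 0.0326
gripper_force: 40.0
```

Emit:
move_arm(
  moves=[
    [0, 0, 0.5, 0, 0, 0, -1],
    [0, 0, 1, 0, 0, 0, -1],
    [0, 0, 1.5, 0, 0, 0, -1],
    [0, 0, 1.5, 0, 0, 0, -1],
  ],
)

```text
time: 13.08
position: [0.5841, -0.1576, 0.1269]
tool_rot: [3.129, -0.281, 0.001]
ft_force: [-3.3, 1.3, 10.6]
width: 0.0328
gripper_force: 41.2
```

Contact: 10.6 N upwards. Releasing slowly, then lifting away.

Emit:
move_arm(
  moves=[
    [0, 0, -0.5, 0, 0, 0, -0.1],
    [0, 0, -0.5, 0, 0, 0, 0.1],
    [0, 0, -0.5, 0, 0, 0, 0.4],
    [0, 0, -0.5, 0, 0, 0, 1],
    [0, 0, -0.5, 0, 0, 0, 1],
    [0, 0, -0.5, 0, 0, 0, 1],
    [0, 0, -0.5, 0, 0, 0, 1],
    [0, 0, -10, 0, 0, 0, 1],
    [0, 0, -30, 0, 0, 0, 1],
    [0, 0, -60, 0, 0, 0, 1],
    [0, 0, -90, 0, 0, 0, 1],
    [0, 0, -100, 0, 0, 0, 1],
    [0, 0, -100, 0, 0, 0, 1],
  ],
)

```text
time: 14.17
position: [0.5849, -0.1579, 0.2291]
tool_rot: [3.127, -0.281, 0.008]
ft_force: [-0.0, -0.3, -0.4]
width: 0.0855
gripper_force: 0.0
```

```bash
python3 - <<'E'
from h import *
c=cam("wrist"); a=manip.grab_frame("wrist"); b=manip.grab_frame("side")
q=O+.037*EX+[0,0,.124]; u,v=w2pix("side",q).astype(int); x,y=w2pix("wrist",q,c).astype(int); print(x,y)
A=cv2.resize(a[y-50:y+50,x-50:x+50],(400,400),interpolation=3)
B=cv2.resize(b[v-30:v+30,u-30:u+30],(400,400),interpolation=3)
cv2.imwrite("pics/w7.png",np.hstack([A,B])[...,::-1]); delta(q)
E
```

```text
272 214
t 14.27 pos [ 0.5837 -0.1575  0.2255] F [-0.2  0.3 -0. ] w 0.0852
shift mm [  0.3   0.5 101.5] turn [0.     0.0002 0.0005]
```

View pics/w7.png

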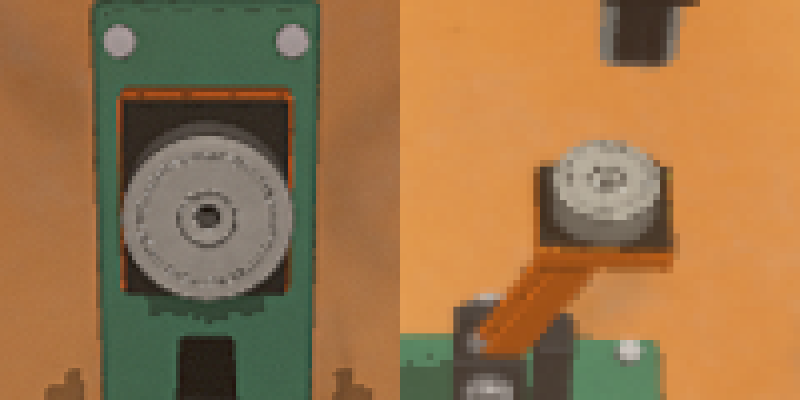

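Both crops show the disc lying flat on the locked pad, within about 2 mm of its middle (wrist crop: disc base about (207,200), pad centre (206,196)). The gripper is clear.

```bash
python3 -c "
from station import manip
print(manip.hand_in())"
```

```text
the job is handed in; nothing more can be done
None
```

The job is handed in at about 14 s: the leg is locked past centre and the grey steel disc lies flat within about 2 mm of the middle of its pad, with the gripper clear. The hand-in returned no verdict.

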